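# Draw out the candle tray by one hole and hold its lock pin home

### The job

Swing the little red candle cabinet's door wide open by its brass handle, about square to the front. Then pull up the lock plunger on top by its black and yellow knob, slide the candle tray out towards the door side to the next (middle) hole and let the pin go fully home there. Finish with the gripper still holding the knob, the pin fully home and the door still open; leave the candles, jar, cup, spoon and bottle where they are.

Things in the scene. Friction and masses are not known exactly. Their poses are not given: they have to be found in the camera images.
- cabinet: Fixed red candle cabinet, 220 deep (x) x 150 wide (y) x 150 high; origin at the centre of its underside; its -x axis points out of the door side, roughly towards the robot. On its dark top a steel strip (z 150 to 160, 26 wide) runs along x at y = 0 with three 12 mm square holes at x = -30, -65, -100 (the first is under the plunger).
- door (a joint): Door angle (rad): 0 closed, grows as it swings open to 1.8. Light hinge friction, stays where left. It may start slightly ajar. At 1.57 it stands square to the cabinet front.
- door_handle (a point): Grip point of the door handle, a free-standing upright brass bar 10 mm thick, whose upper end is 15 mm above this point (end at 140 above the table) and is free of its mounts for 30 mm below this point; the bar stands 35 mm (centre line) off the red door panel, 30 mm of clear gap. x axis: normal to the door panel, -x away from it.
- door_hinge (a point): Point on the upright hinge axis of the door (cabinet's left front edge seen from the robot), at the height of the handle point. The handle circles it at 131 mm radius; opening turns the door clockwise seen from above.
- tray (a joint): How far the pull-out tray of candles, its bracket and its plunger are out (m): 0 = pin in the first hole (as it starts), 0.035 = over the next hole, 0.070 = the last hole; it slides along the cabinet's -x with about 2 N friction. The seated pin has about 2 mm play each way.
- plunger (a joint): Lift of the spring-loaded lock plunger (m): 0 = pin fully home in a hole, 0.010 and more = pin tip clear of the strip, 0.014 = upper stop. The spring pushes the pin down with 3.6 N at 0 and 7.8 N at 0.014. The pin is 8 mm thick with a round tip; let down between holes it rides on the strip and drops in at a hole.
- knob: The plunger's knob: black grip 22 mm diameter, 24 tall, with a yellow cap 28 mm diameter, 8 tall on top. Origin on its axis at the pin's tip; the cap's top is 80 above the origin, the grip from 48 to 72. Below it is the dark plunger housing (28 x 52), 12 mm beneath the knob when the pin is home. It moves with tray and plunger.
- knob_grip (a point): Middle of the knob's black grip, on its axis; 210 mm above the table with the pin home.
- hole1 (a point): Centre, at the strip's top face, of the next hole (the middle of the three), where the pin must go.
- tray_front (a point): Middle of the top edge of the tray's wooden front, 65 above the table; behind the closed door at the start.
- tealight_a: Loose red tealight candle, 38 mm diameter, 17 tall, standing on the cabinet's top at the rear; origin under its centre. Leave alone.
- tealight_b: Second loose red tealight on the cabinet's top, same size. Leave alone.
- tealight_c: Third loose red tealight, on the table to the left. Leave alone.
- jar: Amber glass jar, 60 mm diameter, 85 tall, to the left of the cabinet; origin under its centre. Leave alone.
- cup: Small brass cup, 66 mm diameter, 50 tall, to the right of the cabinet; origin under its centre. Leave alone.
- spoon: Steel spoon, 160 long, lying on the table on the right. Leave alone.
- bottle: White bottle, 60 mm diameter, 130 tall, on the left of the table; origin under its centre. Leave alone.

How it is judged:
By the outcome, as a careful person would: the job done as asked, in the order asked, and still so for the second after the job is handed in, while the arm keeps its last pose, push and grip.
It also fails if it takes over 51 s, if anything falls off the work surface, if the arm or the gripper's body presses on something with over 40 N, if the wrist force passes 120 N, or if a joint passes its speed limit or range.

### The arm

A 6-joint arm with a two-finger parallel gripper is mounted at the origin on the work surface. World frame = base frame: x ahead of the robot, y to its left, z up, the work surface at z = 0. Lengths are in m, angles in rad, forces in N, time in s.
With the tool pointing down it reaches from about 0.2 to 0.875 m from the base axis. Payload 3.4 kg.
Tool frame: the origin (TCP) lies between the finger pads; the fingertips stand 25 mm ahead of it and the grasp point (between the pads) lies 6 mm ahead of it (r.nose_length is the z of the fingertips in the tool frame, in m); z points along the fingers, y is the line along which they close (so a half turn about z gives the same grasp; the last joint's range is limited). The gripper opens to 94 mm and grips with 3 to 60 N. Pads are 16 mm wide; open, the fingers measure 119 mm over their backs; the gripper's body (75 mm by 177 mm) begins 78 mm behind the grasp point.
Start: joints at [-1.324, 0.276, 1.505, -0, 1.361, -0.121], TCP at [0.207, -0.537, 0.206] pointing down, gripper open.
Joint ranges: [-2.89, 2.89], [-0.75, 2.08], [0.22, 2.7], [-1.18, 4.32], [0.11, 2.71], [-2.7, 2.7]. Speed limits (rad/s): [2.57, 2.57, 3.14, 3.14, 3.14, 3.14].

### API

Orientations are given as a unit quaternion [w, x, y, z].
In Python, from plant import r, gripper_to, inverse_kinematics, vision, models, telemetry gives the robot as it stands. Calls block until the motion is done:
- r.move_to(position, orientation): joint-space move of the TCP to a pose.
- r.move_l(position, rot=None, vel=0.15, guard=None): straight line of the TCP; rot=None keeps the orientation; vel is the mean speed in m/s. With guard (N) it stops when the force on the tool has changed by that much, and returns True; else False.
- r.movej(angles): joint-space move.
- gripper_to(opening, f_grip=None): finger opening in m; f_grip is the grip in N (None keeps the last); returns when the fingers have stopped.
- r.hold(seconds).
- inverse_kinematics(position, orientation): joint angles nearest the present ones, or None.
- vision.snapshot(name): name is "scene" or "top"; returns the picture (384x512x3 uint8, red, green, blue); there is no depth.
- vision.get_calibration(name): a dict with "fx", "fy", "cx", "cy" (pixels), "position" and "orientation" of the camera in the world. Camera axes: x right, y down, z forward; pixel columns grow to the right and rows downward; lengths in m; the calibration is good to about 2 mm. A picture is of the moment at which its call begins. get_calibration takes no time and is no camera call.
A pose or a line that the arm cannot do raises r.PlanningError and nothing moves.
- r.sign_off(): hands the job in; it is judged then, once.
Trained networks look in the newest picture that a camera, given by its name, has taken for a name from the list of things; names that differ only in an ending like _2 or _b are one class to them, and where a whole thing is asked for, a point or a joint stands for the part that bears it (a point fixed in the world has none). Each returns a list of dicts, best first, with "score" (0 to 1); they miss things now and then, are a little off and sometimes report something else, mostly with a low value. They report only what shows in the picture. A call takes as long as a camera call.
- models.boxes_of(thing, camera): "at" ([x, y, z] in m, in world coordinates, good to about 4 mm: the middle of the surface that is visible of it).
- models.regions_of(thing, camera): "pixels" (384x512 bool, what is visible of it).
- models.mark_of(thing, camera): "at" ([x, y, z] in m, in world coordinates, good to about 4 mm: a listed point, or the origin of a listed thing).
Readings, each from a call of its own:
- telemetry.current_t(): time.
- telemetry.current_joints(): joint angles.
- telemetry.current_dq(): joint speeds.
- telemetry.current_joint_efforts(): joint torques, N m.
- telemetry.current_ee_pos(): TCP position.
- telemetry.current_tool_rot(): TCP orientation.
- telemetry.current_wrist_force(): force on the tool from outside, world axes, zero at the start.
- telemetry.current_torque(): the same for the moment, N m.
- telemetry.current_opening(): finger opening in m.
- telemetry.current_finger_force(): force on a finger pad.
Only numpy, scipy, OpenCV 4.12 (cv2) and the standard library are available. Lean on these libraries where they do the work, as an engineer would, in place of code of your own. Each camera call takes 0.05 s, during which the arm holds its last target. There are 200 camera calls.

## Working session

There is one attempt and no reset: what is moved stays moved. The work goes in short steps, each a Python script; the robot and the scene stay as the last script left them, time stands still between calls to the robot, and variables do not carry over. Pictures are saved under pics/ and viewed, at most 10 in all, crops included, and the job is handed in when it is done.

```bash
ls; mkdir -p pics
python3 - <<'E'
from plant import *
import cv2, numpy as np
for c in ("scene","top"):
    im=vision.snapshot(c); cv2.imwrite(f"pics/{c}0.png",im[:,:,::-1])
    k=vision.get_calibration(c); print(c,k)
    for n in ("cabinet","door_handle","door_hinge","knob","knob_grip","hole1","jar","bottle","cup","tealight_a"):
        print(n,[(np.round(d["at"],4).tolist(),round(d["score"],2)) for d in models.mark_of(n,c)[:3]])
print(telemetry.current_t(),telemetry.current_tool_rot())
a,b=cv2.imread("pics/scene0.png"),cv2.imread("pics/top0.png")
E
```

```text
pics
scene {'fx': 450.6525231989492, 'fy': 450.6525231989492, 'cx': 252.93931760196685, 'cy': 201.76980084548157, 'position': array([ 1.08817788, -0.62939769,  1.06223882]), 'orientation': array([-0.33203722,  0.88246096,  0.30807163, -0.12690868])}
cabinet [([0.6877, 0.0799, 0.0006], 0.62), ([0.7464, 0.12, 0.151], 0.53)]
door_handle [([0.7616, 0.0497, 0.1504], 0.75), ([0.5306, 0.0185, 0.1213], 0.7), ([0.5412, 0.4715, -0.0014], 0.26)]
door_hinge [([0.5735, 0.1457, 0.1254], 0.7)]
knob [([0.5871, 0.0741, 0.0646], 0.74), ([0.6589, 0.0736, 0.1467], 0.44)]
knob_grip [([0.6577, 0.0751, 0.2086], 0.69)]
hole1 [([0.6193, 0.0728, 0.1643], 0.87), ([0.6578, 0.2426, 0.0011], 0.64)]
jar [([0.5334, 0.0209, 0.1246], 0.7), ([0.6586, 0.246, 0.0011], 0.52)]
bottle [([0.5433, 0.4668, -0.0029], 0.86), ([0.6593, 0.0745, 0.1497], 0.52)]
cup [([0.6855, -0.067, 0.0026], 0.86), ([0.5404, 0.4696, -0.0063], 0.63)]
tealight_a [([0.7607, 0.0468, 0.1513], 0.62), ([0.3734, 0.4136, 0.0028], 0.52), ([0.7458, 0.1194, 0.1501], 0.45)]
top {'fx': 417.18528224369004, 'fy': 417.18528224369004, 'cx': 253.08513514658165, 'cy': 189.97403725691865, 'position': array([0.49069181, 0.00705922, 1.34741997]), 'orientation': array([-0.02399918,  0.71310802, -0.70035   ,  0.02026962])}
cabinet [([0.6916, 0.0772, -0.0079], 0.58)]
door_handle [([0.5357, 0.0223, 0.1235], 0.8), ([0.4119, -0.4209, 0.007], 0.21)]
door_hinge [([0.5696, 0.1445, 0.1186], 0.68)]
knob [([0.6604, 0.0727, 0.1529], 0.52), ([0.6617, 0.235, -0.0022], 0.22)]
knob_grip [([0.6598, 0.0722, 0.2145], 0.63)]
hole1 [([0.6194, 0.0729, 0.1575], 0.91)]
jar [([0.6596, 0.2366, -0.0005], 0.66)]
bottle [([0.5424, 0.476, -0.0033], 0.88), ([0.6883, 0.076, -0.004], 0.3)]
cup [([0.6877, -0.0678, 0.0027], 0.54)]
tealight_a [([0.3763, 0.4168, 0.0031], 0.7), ([0.4117, -0.4196, 0.0048], 0.7), ([0.7418, 0.1234, 0.1495], 0.64)]
1.1 [5.53927053e-05 9.83137124e-01 1.82869878e-01 2.60197465e-06]
```

View pics/scene0.png

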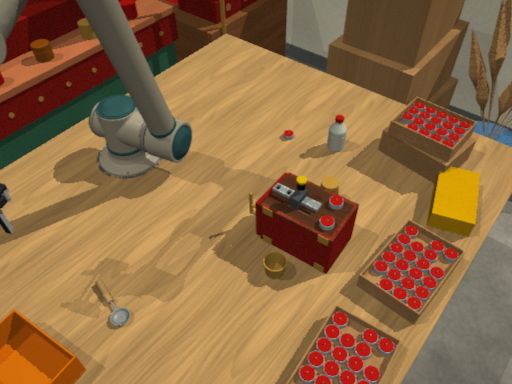

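View pics/top0.png

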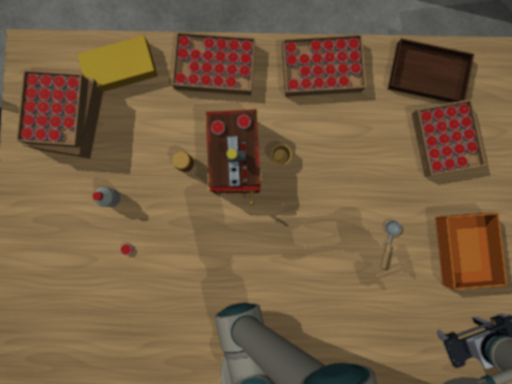

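The scene view shows the cabinet at about (305,220), the brass handle at (250,203) and the knob at (301,183). In the top view the knob is at (232,154), the steel strip runs down to (234,190), and the handle is near (251,200). Tool paths look clear. Next I'll measure the cabinet yaw and check IK.

```bash
cat > h.py <<'E'
from plant import *
import numpy as np, cv2
from scipy.spatial.transform import Rotation as Ro
def quat(psi): return np.array([0,np.cos(psi/2),np.sin(psi/2),0])
def ray(cam,px,z):
    k=vision.get_calibration(cam); px=np.atleast_2d(px)
    d=np.c_[(px[:,0]-k["cx"])/k["fx"],(px[:,1]-k["cy"])/k["fy"],np.ones(len(px))]
    d=Ro.from_quat(np.roll(k["orientation"],-1)).apply(d); p=np.array(k["position"])
    return p+d*((z-p[2])/d[:,2])[:,None]
def marks(n,c): return [(np.round(d["at"],4).tolist(),round(d["score"],2)) for d in models.mark_of(n,c)[:3]]
def stat(): return np.round(telemetry.current_t(),2),np.round(telemetry.current_ee_pos(),4),np.round(telemetry.current_wrist_force(),1),round(telemetry.current_opening(),4)
E
python3 - <<'E'
from h import *
im=cv2.imread("pics/top0.png"); 
hsv=cv2.cvtColor(im,cv2.COLOR_BGR2HSV)
m=((hsv[...,1]<60)&(hsv[...,2]>110)); w=np.zeros_like(m); w[125:195,215:252]=1; m&=w
v,u=np.nonzero(m); P=ray("top",np.c_[u,v],0.16)
l=cv2.fitLine(P[:,:2].astype(np.float32),cv2.DIST_HUBER,0,.01,.01).ravel(); print("strip",len(P),l, np.arctan(l[1]/l[0]),P.min(0),P.max(0))
# cabinet rim: rect of red+dark top via region
r_=models.regions_of("cabinet","top"); mm=r_[0]["pixels"]
v,u=np.nonzero(mm); Q=ray("top",np.c_[u,v],0.15)[:,:2].astype(np.float32); print("cab",cv2.minAreaRect(Q))
for n in ("door_handle","door_hinge","hole1","knob_grip"): 
    for c in("scene","top"): print(n,c,marks(n,c)[:2])
for d in models.boxes_of("door_handle","top")[:2]+models.boxes_of("door_handle","scene")[:2]: print(np.round(d["at"],4),d["score"])
for p,psi in (([.535,.0205,.2],np.pi/2),([.44,.18,.13],0),([.66,.0735,.21],0)):
    print(inverse_kinematics(p,quat(psi)))
E
```

```text
strip 179 [0.99846464 0.05539312 0.65709877 0.07412619] 0.055421486 [0.59531372 0.05772677 0.16      ] [0.71674577 0.08884154 0.16      ]Traceback (most recent call last):
  File "<stdin>", line 8, in <module>
IndexError: list index out of range
```

```bash
python3 - <<'E'
from h import *
vision.snapshot("top");vision.snapshot("scene")
for n in ("door_handle","door_hinge","hole1","knob_grip"): 
    for c in("scene","top"): print(n,c,marks(n,c)[:2])
for c in ("scene","top"):
  for d in models.regions_of("door_handle",c)[:2]:
    v,u=np.nonzero(d["pixels"]); print(c,len(u),u.mean(),v.mean(),v.min(),v.max(),d["score"])
for p,psi in (([.535,.0205,.2],np.pi/2),([.44,.18,.13],0),([.66,.0735,.21],0)):
    print(inverse_kinematics(p,quat(psi)))
E
python3 -c "
import cv2;a=cv2.imread('pics/scene0.png')[170:270,210:370];b=cv2.imread('pics/top0.png')[110:210,185:285]
cv2.imwrite('pics/c.png',cv2.hconcat([cv2.resize(a,(480,300)),cv2.resize(b,(300,300))]))"
```

```text
door_handle scene []
door_handle top [([0.5323, 0.0261, 0.1243], 0.82), ([0.662, 0.0743, 0.207], 0.37)]
door_hinge scene [([0.5716, 0.1434, 0.1249], 0.81), ([0.3735, 0.4168, 0.0004], 0.69)]
door_hinge top [([0.5714, 0.1446, 0.1223], 0.63)]
hole1 scene [([0.6236, 0.0742, 0.1634], 0.6)]
hole1 top []
knob_grip scene [([0.6606, 0.0744, 0.2086], 0.44)]
knob_grip top [([0.5718, 0.1442, 0.1215], 0.45), ([0.6611, 0.0737, 0.2096], 0.38)]
scene 430 260.2232558139535 203.52325581395348 172 234 0.96
top 401 236.36658354114712 189.95261845386534 186 204 0.82
top 124 126.76612903225806 248.3790322580645 243 254 0.2
[-9.16912556e-02  2.19712620e-01  1.59758294e+00 -4.44089210e-16
  1.32429710e+00 -9.16912556e-02]
[ 2.41811166e-01  1.85486297e-01  1.82997133e+00 -4.44089210e-16
  1.12613502e+00  1.81260749e+00]
[ 6.21001380e-03  4.09484005e-01  1.29113207e+00 -4.44089210e-16
  1.44097658e+00  1.57700634e+00]
```

View pics/c.png

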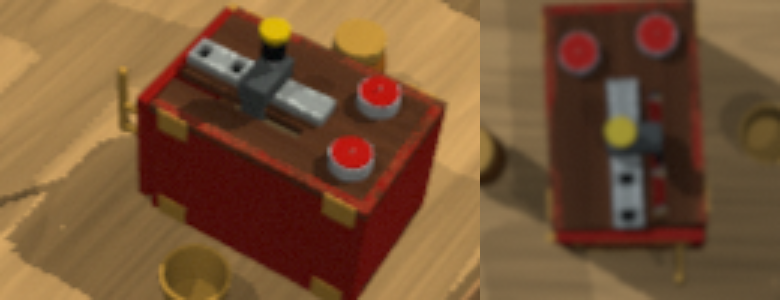

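The crop shows the upright bar top at (122,67) in the left half, which is scene px (250.7,192.5). The door is just ajar, and the knob and the two free holes are clearly visible. I'll cross-check the bar position and then approach.

Run:
```python
from h import *
print(ray("scene",[250.7,192.5],.14),ray("top",[251.3,202.],.13))
H=np.array([.5716,.1443]); B=np.array([.5325,.0215])
d=B-H; print(np.hypot(*d), np.arctan2(d[1],d[0]))
th=np.arctan2(d[1],d[0])       # handle direction, closed = -pi/2+yaw-atan(35/126)
open_=(-np.pi/2+.055-np.arctan2(35,126))-th; print("door",open_)
psi=np.pi/2+.055-open_
gripper_to(.040,10)
r.move_to([*B,.22],quat(psi)); print(stat())
im=vision.snapshot("scene");cv2.imwrite("pics/s1.png",cv2.resize(im[120:270,170:370,::-1],(800,600)))
```

```text
[[0.53261708 0.02039723 0.14      ]] [[0.53170394 0.01874808 0.13      ]]
0.12887455140562085 -1.8790507681527122
door 0.09230759101939512
(np.float64(5.01), array([0.5326, 0.0206, 0.22  ]), array([-0.6, -1.3,  0.3]), 0.04)
```

View pics/s1.png

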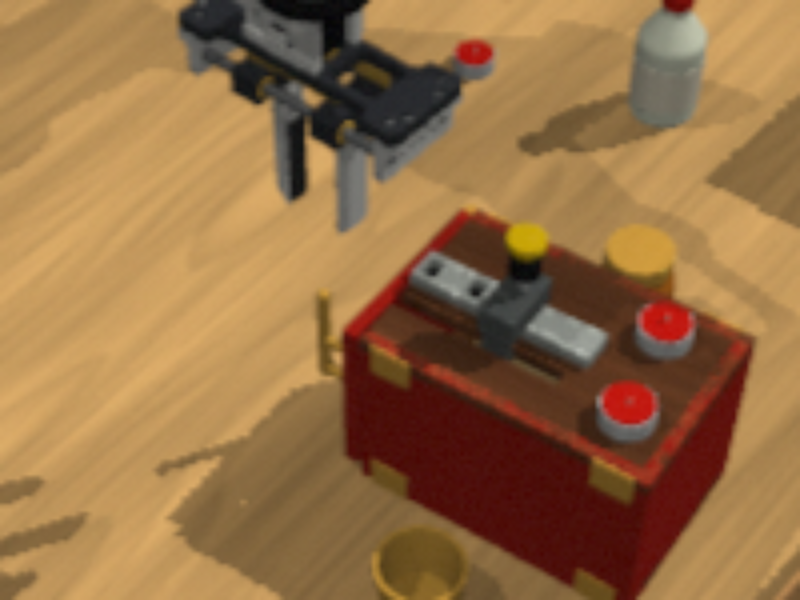

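The bar top sits at crop (323,293), and the fingers are aligned across it with the rear finger headed for the gap. I'll narrow the opening to 30 mm and descend under guard.

Run:
```python
from h import *
gripper_to(.030,10)
print(r.move_l([.5325,.0205,.131],vel=.12,guard=5),stat())
gripper_to(0,10); print(stat(),telemetry.current_finger_force())
```

```text
False (np.float64(6.35), array([0.5331, 0.0205, 0.1316]), array([-0.2,  0.6, -0. ]), 0.0299)
(np.float64(6.82), array([0.5326, 0.0204, 0.1315]), array([-0.5,  0.1,  2.9]), 0.0089) 10.000481754541397
```

Run:
```python
from h import *
H=np.array([.5720,.1450]); B=telemetry.current_ee_pos()[:2]; d=B-H
psi0=np.pi/2+.055-.0923
for i,a in enumerate(np.linspace(0,1.49,16)[1:]):
    c,s=np.cos(-a),np.sin(-a)
    p=H+np.array([c*d[0]-s*d[1],s*d[0]+c*d[1]])
    hit=r.move_l([*p,.1315],quat(psi0-a),vel=.12,guard=25)
    st=stat(); 
    if i%3==2 or hit: print(round(a,2),hit,*st)
    if hit or st[3]<.007: print("STOP",i,st); break
im=vision.snapshot("scene");cv2.imwrite("pics/s2.png",cv2.resize(im[120:270,170:370,::-1],(800,600)))
```

```text
0.3 False 7.59 [0.4986 0.0376 0.1315] [ 1.6  1.6 -1.7] 0.0091
0.6 False 8.37 [0.4708 0.064  0.1316] [ 3.5  3.4 -3.3] 0.009
0.89 False 9.14 [0.452  0.0973 0.1316] [ 4.9  1.6 -3.8] 0.0091
1.19 False 9.92 [0.4437 0.1347 0.1316] [ 4.8  0.4 -4.1] 0.009
1.49 False 10.69 [0.4466 0.1729 0.1316] [ 4.9 -0.9 -3.9] 0.0088
```

View pics/s2.png

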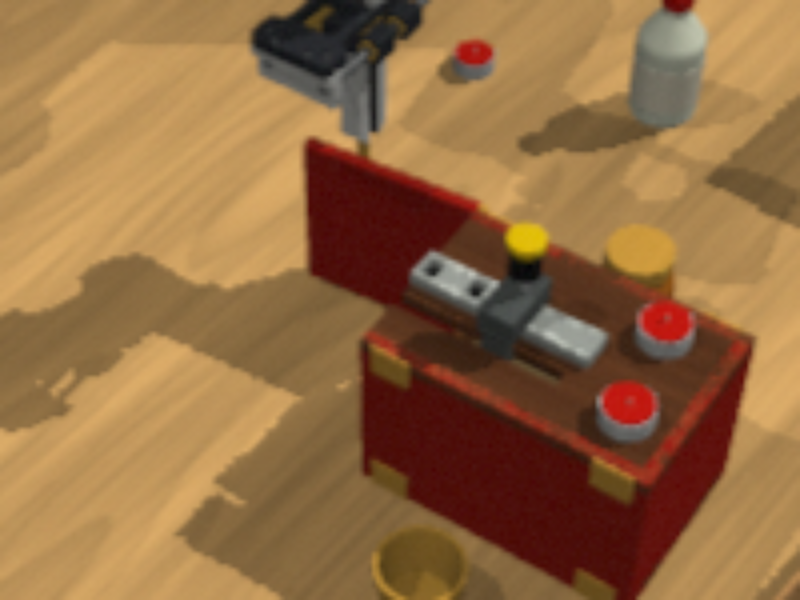

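The door now stands square to the front, its panel running from crop (310,145) to (480,210), and the knob and candles are untouched. Next I'll release the handle and go to the knob.

Run:
```python
from h import *
gripper_to(.028); p=telemetry.current_ee_pos()
print(stat())
r.move_l([*p[:2],.30],vel=.2)
r.move_to([.6598,.0741,.30],quat(.055)); gripper_to(.055)
print(ray("scene",[301.5,180],.23),stat())
print(r.move_l([.6598,.0741,.217],vel=.08,guard=4),stat())
gripper_to(0,30); print(stat(),telemetry.current_finger_force())
vision.snapshot("top")
im=vision.snapshot("scene");cv2.imwrite("pics/s3.png",cv2.resize(im[120:270,170:370,::-1],(800,600)))
```

```text
(np.float64(11.26), array([0.4443, 0.174 , 0.1315]), array([ 0.1,  0.5, -0.9]), 0.0277)
[[0.6624494  0.07137099 0.23      ]] (np.float64(13.81), array([0.6597, 0.0742, 0.3001]), array([-0.3, -0.3,  0.2]), 0.055)
False (np.float64(14.99), array([0.6602, 0.0741, 0.2177]), array([-0.3, -0.3, -0.4]), 0.0549)
(np.float64(15.55), array([0.6598, 0.0748, 0.2172]), array([-0.1,  2.5,  1.3]), 0.0269) 30.000206530094147
```

View pics/s3.png

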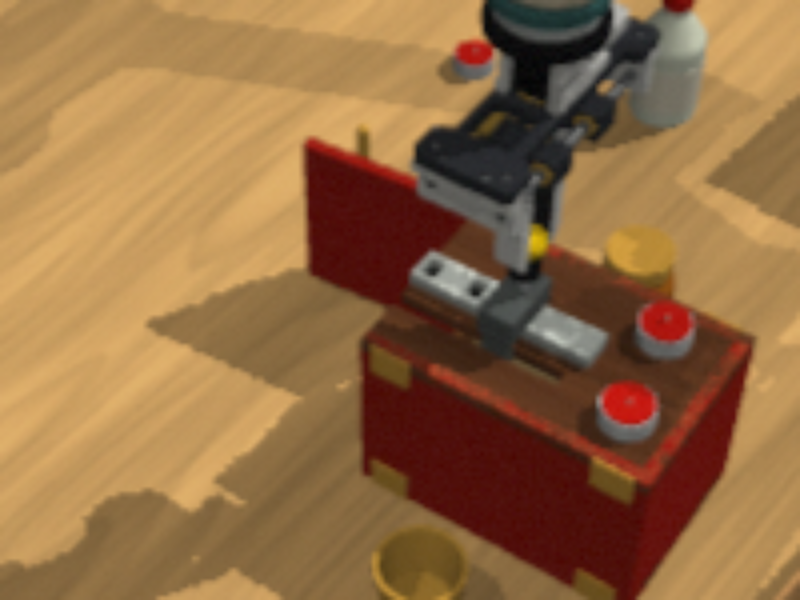

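The fingers are closed on the knob at crop (530,245). The 26.9 mm opening, with the same −1 mm bias as on the handle, means they hold the yellow cap. That should be enough, so I'll lift and watch the force for slip.

Run:
```python
from h import *
gripper_to(0,45)
p=telemetry.current_ee_pos(); print(stat())
for dz in (.003,.006,.009,.0115,.0125):
    r.move_l([p[0],p[1],.2172+dz],vel=.03); print(dz,*stat())
print(marks("tray_front","scene"))
vision.snapshot("scene"); print(marks("knob_grip","scene"))
im=vision.snapshot("scene");cv2.imwrite("pics/s4.png",cv2.resize(im[145:220,250:350,::-1],(800,600)))
```

```text
(np.float64(15.87), array([0.6598, 0.0747, 0.2172]), array([-0.2,  3.2,  1.3]), 0.0264)
0.003 16.12 [0.6596 0.0747 0.2191] [-0.3  3.  -5.4] 0.0265
0.006 16.38 [0.6594 0.0747 0.2227] [ 0.3  3.1 -5.6] 0.0267
0.009 16.62 [0.6594 0.0747 0.226 ] [ 1.5  2.  -7.8] 0.0264
0.0115 16.88 [0.6594 0.0747 0.2286] [-1.1  3.  -7.8] 0.0264
0.0125 17.12 [0.6594 0.0747 0.2295] [-0.7  2.7 -7.4] 0.0265
[([0.5901, 0.0705, 0.0641], 0.59)]
[([0.6554, 0.0771, 0.2232], 0.64)]
```

View pics/s4.png

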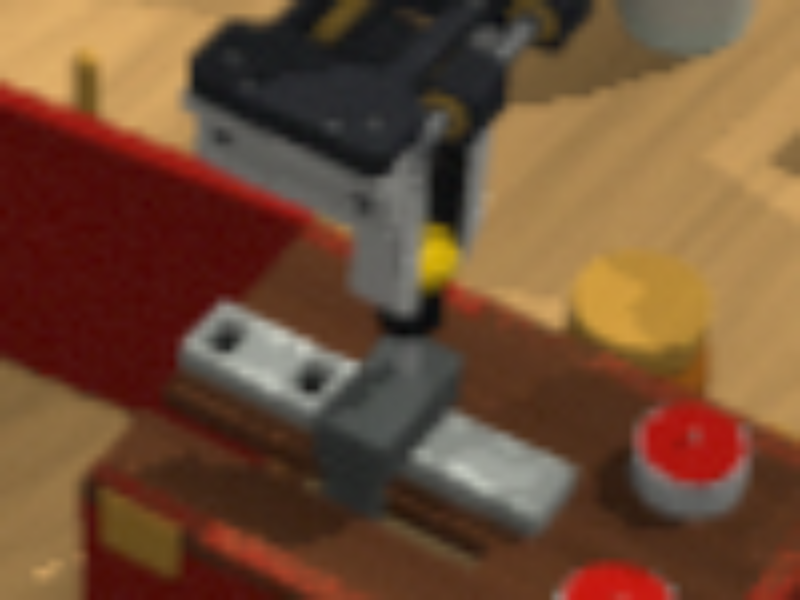

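The lift is confirmed: grip mark z is up about 14 mm, the spring force is about −7.4 N, and the plunger rod shows above the housing at crop (405,335). Now I'll slide out 35 mm.

Run:
```python
from h import *
p=np.array([.6595,.0747]); u=-np.array([np.cos(.055),np.sin(.055)])
q=p+.035*u
print(r.move_l([*q,.2297],vel=.05,guard=15),*stat())
for z in (.2265,.2235,.2205,.218,.217):
    h=r.move_l([*q,z],vel=.03,guard=8); print(z,h,*stat())
    if h: break
vision.snapshot("scene"); print(marks("knob_grip","scene"),marks("tray_front","scene"))
im=vision.snapshot("scene");cv2.imwrite("pics/s5.png",cv2.resize(im[145:220,240:340,::-1],(800,600)))
```

```text
False 18.18 [0.6234 0.0723 0.2295] [-1.7 -0.1 -7.6] 0.0266
0.2265 False 18.44 [0.6239 0.0724 0.226 ] [-1.7 -0.4 -6.3] 0.0262
0.2235 False 18.69 [0.6246 0.0724 0.2234] [-1.7 -0.3 -7. ] 0.0261
0.2205 False 18.94 [0.6249 0.0725 0.2206] [-0.6 -2.1 -5.1] 0.0264
0.218 False 19.19 [0.625  0.0725 0.2182] [-0.4 -2.5 -4.6] 0.0264
0.217 False 19.44 [0.625  0.0725 0.2173] [ 0.1 -2.2 -4.2] 0.0266
[([0.6238, 0.0732, 0.2082], 0.45)] [([0.5517, 0.0708, 0.0656], 0.6), ([0.414, -0.418, -0.0002], 0.18)]
```

View pics/s5.png

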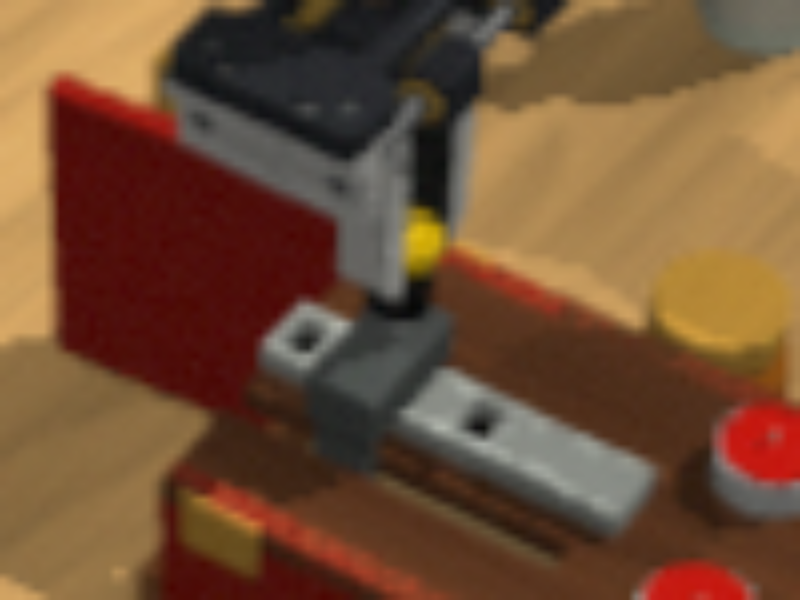

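The tray has moved one hole: the first hole is visible at crop (483,420) and the last at (307,338), with the housing over the middle. The spring still pulls −4 N on the gripper, so I'll lower until the pin bottoms.

Run:
```python
from h import *
for z in np.arange(.2165,.211,-.0007):
    h=r.move_l([.6247,.0725,z],vel=.02); s=stat(); print(round(z,4),*s)
    if s[2][2]>4: break
```

```text
0.2165 19.89 [0.625  0.0725 0.2172] [ 0.1 -2.9  0.5] 0.0266
0.2158 20.14 [0.6251 0.0726 0.2171] [-1.2 -2.7  5. ] 0.0267
```

The pin bottomed out at z = 0.2171, the same as the starting home height, and force rose sharply there. I'll do one final look at the whole scene, then hand in.

Run:
```python
from h import *
r.hold(.5); print(stat(),telemetry.current_finger_force())
im=vision.snapshot("scene"); print(marks("knob_grip","scene"),marks("door_handle","scene"))
cv2.imwrite("pics/s6.png",cv2.resize(im[80:340,70:400,::-1],(760,599)))
```

```text
(np.float64(20.64), array([0.6251, 0.0726, 0.2171]), array([-1.4, -1.2,  5.4]), 0.0265) 45.00190258026123
[([0.6255, 0.0706, 0.2095], 0.55)] [([0.4464, 0.1698, 0.1227], 0.96)]
```

View pics/s6.png

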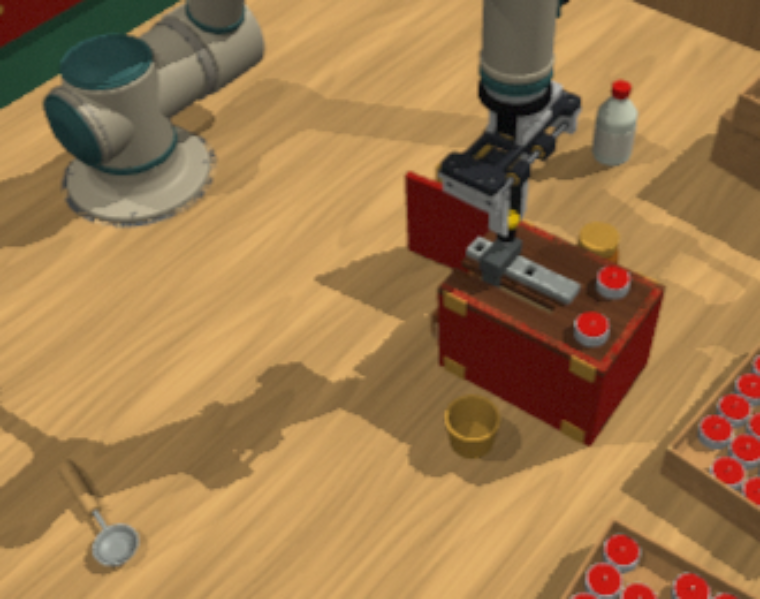

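The door is still open (panel at 410–490, 180–265), the gripper holds the knob at (512,225), and the candles, cup, jar, bottle and spoon are in place. Handing in.

```bash
python3 -c "
from plant import r
print(r.sign_off())"
```

```text
the job is handed in; nothing more can be done
None
```

The job is handed in after about 21 s: the door is open about square, the tray is out at the middle hole with the pin fully home, the gripper still holds the knob (by its yellow cap), and the loose items in view were left alone.

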